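# Drive the masking plug out of the yellow hub

### The job

The paint on the yellow hub is dry: take the ejector rod with the red handle and push it straight down through the yellow hub's bore so that the white masking plug drops out into the tray under it. Push until the rod's collar rests on the hub, then let go and leave the rod standing in the hub as its holding stick for the next coat. Leave the blue hub's plug in its place.

Things in the scene. Friction and masses are not known exactly. Their poses are not given: they have to be found in the camera images.
- rod: Loose ejector rod (180 g), upright in a fixed round wooden holder 55 mm high, hole 24 mm. Origin: on its axis at the collar's underside, z up. Steel shank 14 mm thick, end at -45 mm; collar 60 mm across, 0 to 8 mm; red handle 24 mm across, 8 to 68 mm. The black-handled tool in the like holder is the wrong one: its shank is only 15 mm long.
- yellow_stand: Fixed stand, 120 x 130 mm, with the yellow hub. Origin: bore's axis at the table, z up. Hub rim 110 mm up, 68 across; flange 92 across, 65 to 77 up. Bore 44 wide, right through; sprung detents on its +y and -y sides, 78 up, leave 33 and hold the plug; passing takes 6 to 15 N, and it falls at the latest once its top is below. Tray floor 6 up, rim 22. The like stand has a blue hub; they swap places.
- yellow_plug: Loose white masking plug (40 g) seated in the yellow hub's bore: 40 mm across, 30 mm high, lower end coned. Origin at its centre. Seated, the centre is 89 mm up and the flat top 104 mm up, 6 mm below the hub's rim. Lying in the tray the centre is 21 to 30 mm up.
- blue_plug: The same white plug seated in the blue hub, to be left there. Origin at its centre, 89 mm up.
Things that resemble listed ones, but are neither listed nor needed, are in the scene too. Leave any black look-alike of the yellow_plug alone.

How it is judged:
By the outcome, as a careful person would: the job done as asked, in the order asked, and still so for the second after the job is handed in, with the robot touching nothing.
It also fails if it takes over 38 s, if anything falls off the work surface, if the arm or the gripper's body presses on something with over 40 N, if the wrist force passes 120 N, or if a joint passes its speed limit or range.

### The arm

A 6-joint arm with a two-finger parallel gripper is mounted at the origin on the work surface. World frame = base frame: x ahead of the robot, y to its left, z up, the work surface at z = 0. Lengths are in mm, angles in rad, forces in N, time in s.
With the tool pointing down it reaches from about 350 to 875 mm from the base axis. Payload 4.2 kg.
Tool frame: the origin (TCP) lies at the very end of the fingers, on their centre line; the grasp point (between the pads) lies arm.hold_point_z behind it (arm.hold_point_z is the distance from the TCP to the grasp point, in mm); y points along the fingers, x is the direction in which the jaws open and shut, and the axes are right-handed (so a half turn about y gives the same grasp; the last joint's range is limited). The gripper opens to 85 mm and grips with 20 to 120 N. Pads are 22 mm wide; open, the fingers measure 114 mm over their backs; the gripper's body (76 mm by 85 mm) begins 54 mm behind the grasp point. The pads swing forward as they close: fully open they stand 13 mm farther back than shut.
Start: joints at [1.498, 0.385, 0.008, 0, -1.194, -0.259], TCP at [203.558, 590.9, 231.312] pointing down, gripper open.
Joint ranges: [-3.14, 3.14], [-1.21, 2.06], [-1.07, 1.41], [-3.16, 2.05], [-2.99, -0.16], [-3.1, 3.1]. Speed limits (rad/s): [2.79, 2.79, 3.14, 3.14, 3.14, 3.14].

### API

Orientations are given as a unit quaternion [x, y, z, w].
In Python, from bench import arm gives the robot as it stands.
- The arm moves only by the shell command python3 -m creep 'ROWS'. ROWS is JSON, a list of rows, each a list of 3 entries, a list of its own where there are three numbers: the shift along the world's x, y, z in mm, then the turn, a rotation vector about the world's x, y, z in rad, then the gripper command: -1 is shut, 1 is fully open, values between are in proportion. In form: [[[dx, dy, dz], [wx, wy, wz], jaw], ...]. A call has 1 to 12 rows; each row is the pose to reach, as a shift and turn from the pose commanded when the call began; what a row does not reach only later rows make up. A row lasts 1/12 s, in which the tool goes at most 41.7 mm and 7.16 degrees, less where a joint would pass 70% of its speed; a pose out of reach is approached as far as the arm can. A call with a gripper value outside its range is refused whole. The fingers move at their own pace and stop on an object; the grip force is fixed at half the most. Time passes only in rows, so rows that repeat a pose let the fingers close. It gives the time, the measured TCP pose, the force and the opening at its end, in the units of the state.
- arm.read_state(): the state, without advancing time (a new reading comes with each control period).
- arm.get_image(name): name is "side" or "top"; returns (picture, depth): 420x560x3 uint8, red, green, blue; 420x560 float32, mm along the optical axis (not along the pixel's ray), 0 where there is no reading.
- arm.camera_params(name): a dict with "camera_matrix" (3x3 intrinsics, pixels), "extrinsics" (4x4, takes a point from world to camera coordinates). Camera axes: x right, y down, z forward; pixel columns grow to the right and rows downward; lengths in mm; the calibration is good to about 2 mm. A picture is of the moment at which its call begins. camera_params takes no time and is no camera call.
- arm.job_done(): hands the job in, once; it reports no verdict.
The state is a dict: "clock": time; "joints": joint angles; "joint_vel": joint speeds; "joint_efforts": joint torques, N m; "position": TCP position; "ee_rot": TCP orientation; "contact_force": force on the tool from outside, world axes, zero at the start; "wrist_torque": the same for the moment, N m; "gripper_width": finger opening in mm.
Only numpy, scipy, OpenCV 4.12 (cv2) and the standard library are available. Lean on these libraries where they do the work, as an engineer would, in place of code of your own. Each camera call takes 0.05 s, during which the arm holds its last target.

## Working session

There is one attempt and no reset: what is moved stays moved. The work goes in short steps, Python scripts to look and compute and a shell command to move; the robot and the scene stay as the last step left them, time stands still between calls to the robot, and variables do not carry over. Pictures are saved under pics/ and viewed, and the job is handed in when it is done.

```bash
ls; mkdir -p pics; cat > h.py <<'E'
import numpy as np,cv2
from bench import arm
def grab(n,tag):
    p,d=arm.get_image(n); cv2.imwrite(f'pics/{tag}.png',p[:,:,::-1]); np.savez(f'pics/{tag}.npz',p=p,d=d); return p,d
def cloud(n,d):
    c=arm.camera_params(n); K=np.array(c['camera_matrix']);E=np.array(c['extrinsics'])
    v,u=np.mgrid[:d.shape[0],:d.shape[1]]
    P=np.stack([(u-K[0,2])/K[0,0]*d,(v-K[1,2])/K[1,1]*d,d],-1)
    return (P-E[:3,3])@E[:3,:3]
def crop(p,r0,r1,c0,c1,s,tag):
    cv2.imwrite(f'pics/{tag}.png',cv2.resize(p[r0:r1,c0:c1,::-1],None,fx=s,fy=s,interpolation=cv2.INTER_CUBIC))
E
python3 - <<'E'
from h import *
grab('side','side0');grab('top','top0')
print(arm.read_state(), arm.hold_point_z)
for n in('side','top'):print(arm.camera_params(n))
E
```

```text
pics
{'clock': 0.1, 'joints': array([ 1.49759350e+00,  3.85509851e-01,  6.77083771e-03, -4.22159259e-04,
       -1.19397618e+00, -2.58601844e-01]), 'joint_vel': array([ 0.00032358, -0.00117596,  0.001778  ,  0.00238251, -0.00053108,
        0.00033494]), 'joint_efforts': array([-6.57991022e-04, -3.93318951e+01,  1.88928902e+01,  4.19797897e+00,
       -2.58701941e-03,  5.47788289e-06]), 'position': array([203.41088733, 590.43610588, 230.31790297]), 'ee_rot': array([ 0.41105869, -0.57530426,  0.5761712 , -0.40997867]), 'contact_force': array([-0.53195934,  0.38887922,  0.07516659]), 'wrist_torque': array([ 0.05224019, -0.00946578, -0.02696679]), 'gripper_width': 85.6044582558768} 18.700000000000003
{'camera_matrix': array([[452.32773332,   0.        , 279.17033661],
       [  0.        , 452.32773332, 215.08154073],
       [  0.        ,   0.        ,   1.        ]]), 'extrinsics': array([[ 8.92677780e-01, -4.50320899e-01, -1.83703096e-02,
        -5.29567848e+02],
       [-2.97684038e-01, -5.58519459e-01, -7.74235253e-01,
         2.60522692e+02],
       [ 3.38394140e-01,  6.96611155e-01, -6.32631255e-01,
         5.68052760e+02],
       [ 0.00000000e+00,  0.00000000e+00,  0.00000000e+00,
         1.00000000e+00]])}
{'camera_matrix': array([[515.55140297,   0.        , 283.46342504],
       [  0.        , 515.55140297, 211.57578356],
       [  0.        ,   0.        ,   1.        ]]), 'extrinsics': array([[-1.94519555e-02, -9.99786144e-01, -7.02047496e-03,
         5.89648180e+01],
       [-9.96374873e-01,  1.99662677e-02, -8.26949807e-02,
         6.25139857e+02],
       [ 8.28174686e-02,  5.38644576e-03, -9.96550176e-01,
         1.10124951e+03],
       [ 0.00000000e+00,  0.00000000e+00,  0.00000000e+00,
         1.00000000e+00]])}
```

View pics/side0.png

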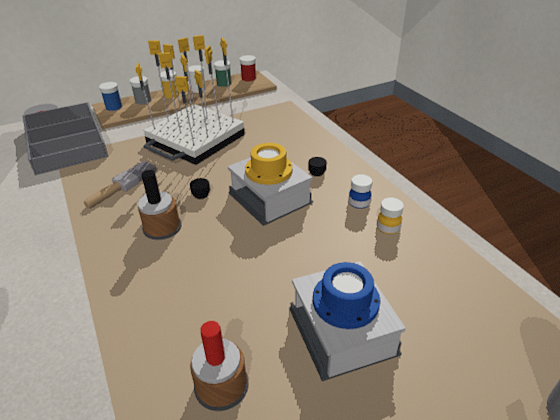

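View pics/top0.png

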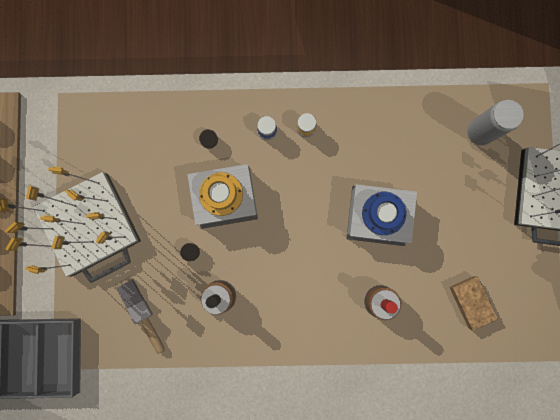

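```bash
python3 - <<'E'
from h import *
for n in('side','top'):
    z=np.load(f'pics/{n}0.npz');p=z['p'].astype(int);d=z['d'];C=cloud(n,d);ok=d>0
    r,g,b=p[...,0],p[...,1],p[...,2]
    red=ok&(r>120)&(g<60)&(b<60)
    if n=='side': red[200:,:]&=True; red[:200]=False
    P=C[red];print(n,'red',len(P),P.min(0).round(1),P.max(0).round(1))
    t=P[P[:,2]>P[:,2].max()-4];print(' top',len(t),t.mean(0).round(1),t.min(0).round(),t.max(0).round())
    # z slices
    for a in range(60,140,10):
        s=P[(P[:,2]>=a)&(P[:,2]<a+10)]
        if len(s):print(a,len(s),s.mean(0).round(1),s.min(0).round(1),s.max(0).round(1))
    yel=ok&(r>150)&(g>100)&(b<80)
    P=C[yel];
    c=C[(193,221) if n=='top' else (155,268)];print('center',c)
    q=yel&(np.hypot(C[...,0]-c[0],C[...,1]-c[1])<70)
    for lo,hi in((105,116),(72,82)):
        s=C[q&(C[...,2]>lo)&(C[...,2]<hi)];print('yellow',lo,len(s),s[:,2].mean().round(1),s.min(0).round(1),s.max(0).round(1),((s.min(0)+s.max(0))/2).round(1))
    # white plug
    w=ok&(r>170)&(g>170)&(b>150)&(np.hypot(C[...,0]-c[0],C[...,1]-c[1])<35)&(C[...,2]>90)
    s=C[w];print('plug',len(s),s.mean(0),s.min(0),s.max(0))
    p=z['p']
    if n=='top':
        crop(p,260,350,340,440,6,'c_top_red'); crop(p,150,240,175,275,6,'c_top_yel')
    else:
        crop(p,310,410,170,270,5,'c_side_red'); crop(p,130,230,220,320,5,'c_side_yel')
E
cd pics; python3 -c "
import cv2,numpy as np
L=[cv2.resize(cv2.imread(f'c_{n}.png'),(390,290) ) for n in('top_red','top_yel','side_red','side_yel')]
cv2.imwrite('grid.png',np.vstack([np.hstack(L[:2]),np.hstack(L[2:])]))"
```

```text
side red 577 [ 413.  -175.1   63.8] [ 434.8 -151.5  123. ]
 top 252 [ 424.1 -162.8  120.9] [ 413. -173.  119.] [ 435. -151.  123.]
60 28 [ 419.3 -171.4   67. ] [ 413.6 -174.3   63.8] [ 425.8 -166.8   69.8]
70 58 [ 419.4 -171.4   75.2] [ 413.8 -174.3   70.1] [ 425.7 -165.8   79.9]
80 56 [ 419.6 -171.4   85.3] [ 413.8 -174.5   80.2] [ 426.7 -166.3   90. ]
90 55 [ 419.9 -171.7   94.8] [ 414.2 -175.1   90.4] [ 426.5 -167.    99.9]
100 67 [ 419.9 -171.6  104.8] [ 413.  -174.4  100.1] [ 426.9 -161.5  109.9]
110 93 [ 420.5 -169.4  116.2] [ 414.  -174.2  110. ] [ 434.2 -152.8  120. ]
120 220 [ 424.4 -162.5  121.1] [ 413.2 -173.4  120. ] [ 434.8 -151.5  123. ]
center [660.31196275 175.38891187 101.78841465]
yellow 105 296 107.4 [628.1 144.4 105.3] [695.1 213.1 109.6] [661.6 178.7 107.5]
yellow 72 285 74.7 [617.3 131.6  72. ] [705.3 214.1  81.8] [661.3 172.9  76.9]
plug 126 [662.2033699  181.44070105 101.01541925] [645.02659311 167.3578863   98.62860194] [679.31024118 196.80047044 102.57717041]
top red 109 [ 415.7 -171.6   69.4] [ 435.9 -151.   129.3]
 top 5 [ 425.  -162.4  126.5] [ 418. -171.
[... 190 characters left out ...]
154.2   84.6] [ 432.4 -155.8   82.3] [ 435.9 -152.7   87. ]
90 3 [ 432.4 -153.3   94.8] [ 430.7 -154.5   90.3] [ 433.5 -152.1   99.4]
100 1 [ 431.9 -151.7  103. ] [ 431.9 -151.7  103. ] [ 431.9 -151.7  103. ]
110 17 [ 426.6 -159.9  118.4] [ 417.5 -170.   114.2] [ 435.2 -151.3  120. ]
120 84 [ 425.5 -161.3  122.9] [ 415.7 -171.6  120.3] [ 435.6 -151.   129.3]
center [660.13203688 172.82137901 105.68040713]
yellow 105 449 109.1 [631.  145.7 105. ] [695.3 211.7 114.9] [663.2 178.7 110. ]
yellow 72 269 76.1 [619.6 134.6  72. ] [706.8 223.3  81.6] [663.2 178.9  76.8]
plug 222 [662.22202574 176.26880505 102.64775182] [646.01064306 160.54667402  97.52201953] [679.6983298  192.2539308  107.49565651]
```

View pics/grid.png

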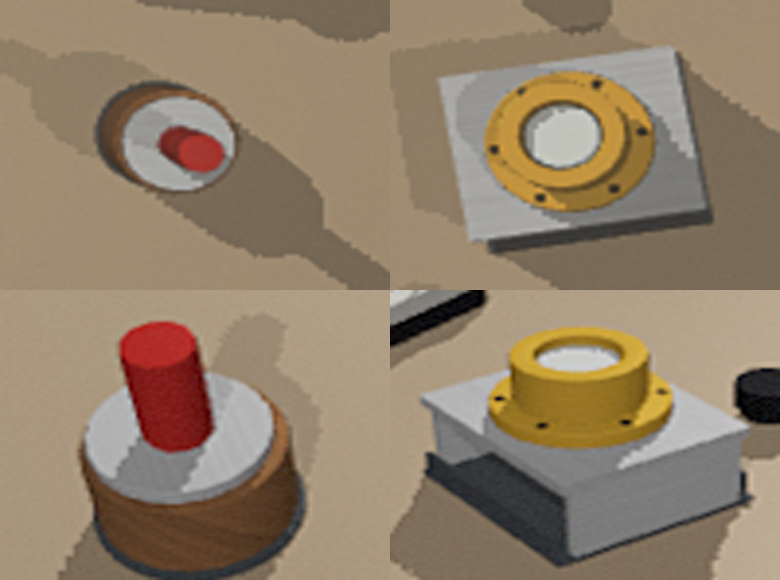

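```bash
python3 - <<'E'
from h import *
A=[]
for n in('side','top'):
    z=np.load(f'pics/{n}0.npz');d=z['d'];C=cloud(n,d);A.append(C[d>0])
A=np.vstack(A)
way=[(203,590),(420,300),(425,-162),(662,179)]
for a,b in zip(way,way[1:]):
    a=np.array(a);b=np.array(b);L=np.linalg.norm(b-a);u=(b-a)/L
    s=(A[:,:2]-a)@u; t=np.abs((A[:,:2]-a)@[-u[1],u[0]])
    for k in range(-100,int(L)+100,50):
        m=(s>k)&(s<k+50)&(t<110)&(A[:,2]<700); 
        if m.any():print(a,b,k,(a+u*k).round(),A[m,2].max().round())
E
```

```text
[203 590] [420 300] -100 [143. 670.] 38.0
[203 590] [420 300] -50 [173. 630.] 44.0
[203 590] [420 300] 0 [203. 590.] 43.0
[203 590] [420 300] 50 [233. 550.] 42.0
[203 590] [420 300] 100 [263. 510.] 44.0
[203 590] [420 300] 150 [293. 470.] 44.0
[203 590] [420 300] 200 [323. 430.] 7.0
[203 590] [420 300] 250 [353. 390.] 26.0
[203 590] [420 300] 300 [383. 350.] 25.0
[203 590] [420 300] 350 [413. 310.] 7.0
[203 590] [420 300] 400 [443. 270.] 120.0
[203 590] [420 300] 450 [473. 230.] 127.0
[420 300] [ 425 -162] -100 [419. 400.] 28.0
[420 300] [ 425 -162] -50 [419. 350.] 26.0
[420 300] [ 425 -162] 0 [420. 300.] 33.0
[420 300] [ 425 -162] 50 [421. 250.] 125.0
[420 300] [ 425 -162] 100 [421. 200.] 127.0
[420 300] [ 425 -162] 150 [422. 150.] 8.0
[420 300] [ 425 -162] 200 [422. 100.] 7.0
[420 300] [ 425 -162] 250 [423.  50.] 7.0
[420 300] [ 425 -162] 300 [423.   0.] 8.0
[420 300] [ 425 -162] 350 [424. -50.] 7.0
[420 300] [ 425 -162] 400 [ 424. -100.] 68.0
[420 300] [ 425 -162] 450 [ 425. -150.] 129.0
[420 300] [ 425 -162] 500 [ 425. -200.] 8.0
[420 300] [ 425 -162] 550 [ 426. -250.] 7.0
[ 425 -162] [662 179] -100 [ 368. -244.] 8.0
[ 425 -162] [662 179] -50 [ 396. -203.] 126.0
[ 425 -162] [662 179] 0 [ 425. -162.] 129.0
[ 425 -162] [662 179] 50 [ 454. -121.] 67.0
[ 425 -162] [662 179] 100 [482. -80.] 69.0
[ 425 -162] [662 179] 150 [511. -39.] 66.0
[ 425 -162] [662 179] 200 [539.   2.] 7.0
[ 425 -162] [662 179] 250 [568.  43.] 8.0
[ 425 -162] [662 179] 300 [596.  84.] 69.0
[ 425 -162] [662 179] 350 [625. 125.] 114.0
[ 425 -162] [662 179] 400 [653. 166.] 115.0
[ 425 -162] [662 179] 450 [682. 208.] 81.0
[ 425 -162] [662 179] 500 [710. 249.] 36.0
```

```bash
python3 -m creep '[[[217,-291,0],[0,0,0],1],[[217,-291,0],[0,0,0],1],[[217,-291,0],[0,0,0],1],[[217,-291,0],[0,0,0],1],[[217,-291,0],[0,0,0],1],[[217,-291,0],[0,0,0],1],[[217,-291,0],[0,0,0],1],[[217,-291,0],[0,0,0],1],[[217,-291,0],[0,0,0],1],[[217,-291,0],[0,0,0],1]]'
```

```text
clock: 0.93
position: [422.2, 295.8, 231.0]
ee_rot: [0.409, -0.577, 0.577, -0.408]
contact_force: [0.9, 0.8, -0.4]
gripper_width: 85.4
```

```bash
python3 -m creep '[[[4,-462,0],[0,0,0],1],[[4,-462,0],[0,0,0],1],[[4,-462,0],[0,0,0],1],[[4,-462,0],[0,0,0],1],[[4,-462,0],[0,0,0],1],[[4,-462,0],[0,0,0],1],[[4,-462,0],[0,0,0],1],[[4,-462,0],[0,0,0],1],[[4,-462,0],[0,0,0],1],[[4,-462,0],[0,0,0],1],[[4,-462,0],[0,0,0],1],[[4,-462,0],[0,0,0],1]]'; python3 -m creep '[[[0,0,0],[0,0,0],1],[[0,0,0],[0,0,0],1]]'; python3 -c "
from bench import arm;print(arm.read_state()['joints'])"
```

```text
clock: 1.93
position: [423.9, -166.8, 230.9]
ee_rot: [0.409, -0.577, 0.577, -0.408]
contact_force: [0.1, -0.3, -0.5]
gripper_width: 85.7
clock: 2.1
position: [424.3, -162.0, 230.9]
ee_rot: [-0.41, 0.576, -0.576, 0.41]
contact_force: [0.5, -0.1, 0.1]
gripper_width: 85.4
[-5.49876589e-03  9.07024394e-02 -3.88621765e-01 -4.41678080e-04
 -1.09233908e+00  1.24356817e+00]
```

```bash
python3 -m creep '[[[0,0,-38],[0,0,0],1],[[0,0,-76],[0,0,0],1],[[0,0,-114],[0,0,0],1],[[0,0,-140],[0,0,0],1],[[0,0,-150],[0,0,0],1],[[0,0,-154],[0,0,0],1],[[0,0,-154],[0,0,0],1]]'; python3 - <<'E'
from h import *
p,d=grab('side','side1');crop(p,260,420,120,320,4,'s1')
E
```

```text
clock: 2.68
position: [424.5, -160.7, 76.7]
ee_rot: [-0.412, 0.575, -0.575, 0.411]
contact_force: [0.3, 0.2, -0.3]
gripper_width: 85.1
```

View pics/s1.png

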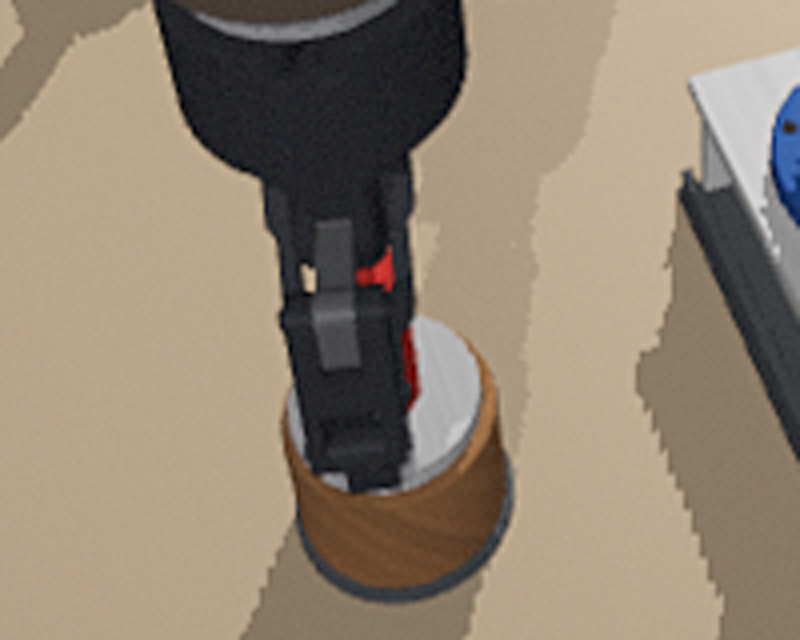

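The near finger hides most of the handle. A sliver of red shows right of it, at crop (410,370), so the handle is between the fingers. I'll close now.

```bash
python3 -m creep '[[[0,0,0],[0,0,0],-1],[[0,0,0],[0,0,0],-1],[[0,0,0],[0,0,0],-1],[[0,0,0],[0,0,0],-1],[[0,0,0],[0,0,0],-1],[[0,0,0],[0,0,0],-1],[[0,0,0],[0,0,0],-1],[[0,0,0],[0,0,0],-1]]'; python3 - <<'E'
from h import *
p,d=grab('side','side2');crop(p,260,420,120,320,4,'s2')
print(arm.read_state()['gripper_width'])
E
```

```text
clock: 3.4
position: [424.9, -162.1, 77.9]
ee_rot: [0.41, -0.575, 0.576, -0.411]
contact_force: [-1.1, 2.1, 5.9]
gripper_width: 22.4
22.93130716607856
```

View pics/s2.png

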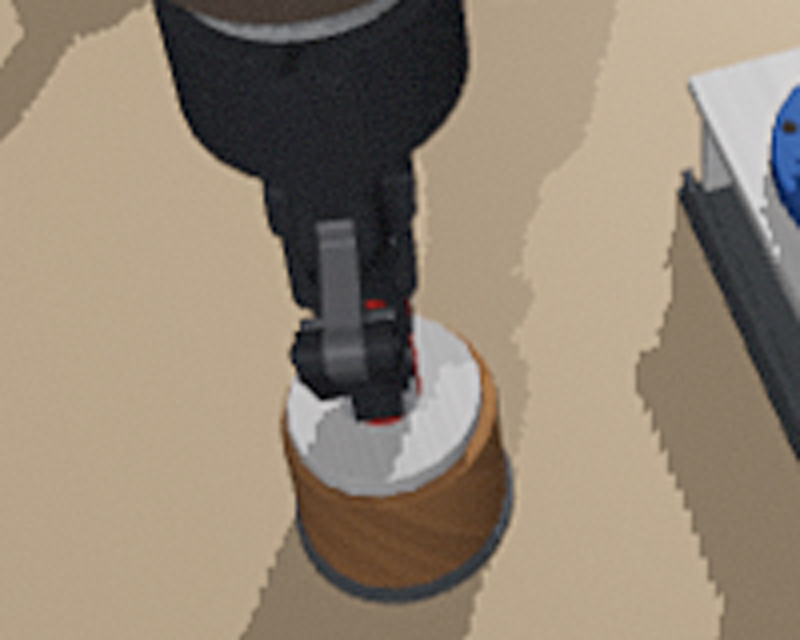

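The jaws stopped at 22.6 mm on the 24 mm handle, so the rod is held. Next I lift it straight up.

```bash
python3 -m creep '[[[0,0,12],[0,0,0],-1],[[0,0,30],[0,0,0],-1],[[0,0,55],[0,0,0],-1],[[0,0,85],[0,0,0],-1],[[0,0,115],[0,0,0],-1],[[0,0,140],[0,0,0],-1],[[0,0,154],[0,0,0],-1],[[0,0,154],[0,0,0],-1],[[0,0,154],[0,0,0],-1]]'; python3 - <<'E'
from h import *
p,d=grab('side','side3');crop(p,180,420,120,320,3,'s3')
C=cloud('side',d);q=p.astype(int);r,g,b=q[...,0],q[...,1],q[...,2]
red=(d>0)&(r>110)&(g<60)&(b<60)&(np.arange(420)[:,None]>150);P=C[red];print(len(P),P.min(0),P.max(0))
gr=(d>0)&(abs(r-g)<15)&(abs(g-b)<18)&(r>80)&(C[...,2]>125)&(C[...,2]<225)&(np.hypot(C[...,0]-425,C[...,1]+162)<45)
P=C[gr]
for a in range(145,225,6):
    s=P[(P[:,2]>=a)&(P[:,2]<a+6)]
    if len(s):print(a,len(s),s.min(0).round(1),s.max(0).round(1))
E
```

```text
clock: 4.2
position: [424.1, -161.9, 230.7]
ee_rot: [-0.41, 0.576, -0.576, 0.41]
contact_force: [-0.1, -0.5, -2.7]
gripper_width: 22.8
61 [ 413.02591039 -181.07897453  214.83110489] [ 433.53771897 -167.22529666  240.2316865 ]
163 34 [ 416.8 -169.6  164.6] [ 428.7 -161.1  168.9]
169 45 [ 416.9 -169.4  169.3] [ 429.5 -161.5  175. ]
175 29 [ 417.  -169.7  175.2] [ 428.4 -163.4  179.8]
205 162 [ 394.  -192.1  205.1] [ 450.2 -159.4  211. ]
211 1413 [ 394.  -192.7  211.1] [ 453.3 -133.   216.8]
```

View pics/s3.png

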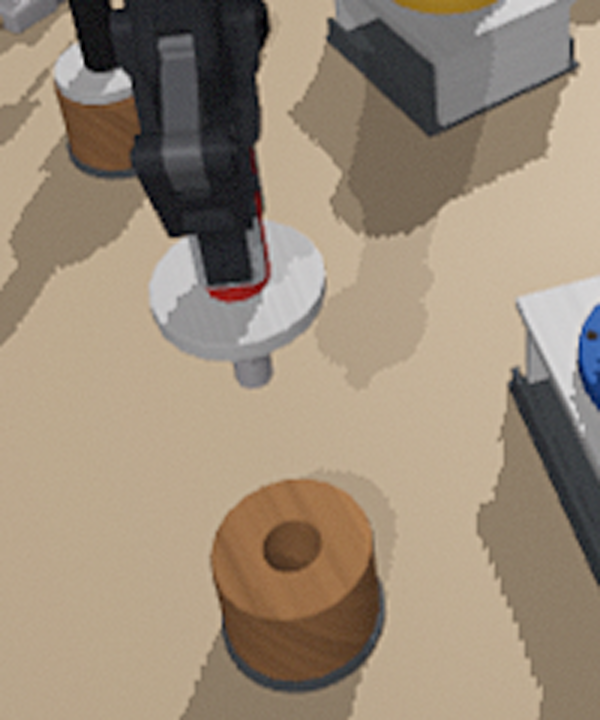

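```bash
python3 -m creep '[[[12,17,0],[0,0,0],-1],[[30,43,0],[0,0,0],-1],[[54,77,0],[0,0,0],-1],[[78,111,0],[0,0,0],-1],[[102,145,0],[0,0,0],-1],[[126,180,0],[0,0,0],-1],[[150,214,0],[0,0,0],-1],[[174,248,0],[0,0,0],-1],[[198,282,0],[0,0,0],-1],[[218,312,0],[0,0,0],-1],[[232,332,0],[0,0,0],-1],[[238,341,0],[0,0,0],-1]]';python3 -m creep '[[[0,0,0],[0,0,0],-1],[[0,0,0],[0,0,0],-1],[[0,0,0],[0,0,0],-1]]'; python3 - <<'E'
from h import *
p,d=grab('side','side4');crop(p,80,240,180,360,4,'s4')
C=cloud('side',d);q=p.astype(int);r,g,b=q[...,0],q[...,1],q[...,2]
gr=(d>0)&(abs(r-g)<15)&(abs(g-b)<18)&(r>80)&(C[...,2]>125)&(C[...,2]<225)&(np.hypot(C[...,0]-662,C[...,1]-179)<45)
P=C[gr]
for a in range(145,225,6):
    s=P[(P[:,2]>=a)&(P[:,2]<a+6)]
    if len(s):print(a,len(s),s.min(0).round(1),s.max(0).round(1))
print(arm.read_state()['joints'])
E
```

```text
clock: 5.25
position: [663.0, 181.7, 226.5]
ee_rot: [-0.413, 0.576, -0.575, 0.409]
contact_force: [0.1, -0.5, -2.3]
gripper_width: 22.6
clock: 5.5
position: [661.6, 177.7, 230.0]
ee_rot: [-0.411, 0.576, -0.576, 0.409]
contact_force: [-0.7, -0.3, -1.6]
gripper_width: 22.7
157 1 [655.6 173.2 162.6] [655.6 173.2 162.6]
163 25 [654.  169.2 163.1] [665.9 179.2 169. ]
169 21 [654.  169.2 169. ] [664.9 178.9 174.7]
175 21 [653.8 168.2 175.1] [666.2 177.2 180.9]
181 18 [654.1 169.4 181. ] [663.9 175.2 186.6]
187 21 [654.9 168.8 187.2] [667.2 174.9 192.5]
199 3 [643.2 151.6 203.7] [652.7 155.2 204.4]
205 109 [631.4 145.2 205. ] [687.8 185.7 211. ]
211 305 [631.  145.8 211. ] [690.8 205.2 215. ]
217 2 [668.4 167.1 218. ] [669.5 169.6 222.9]
[ 4.97427679e-01  4.89656644e-01  1.74897701e-01 -1.25459184e-04
 -1.25776375e+00  7.40434934e-01]
```

View pics/s4.png

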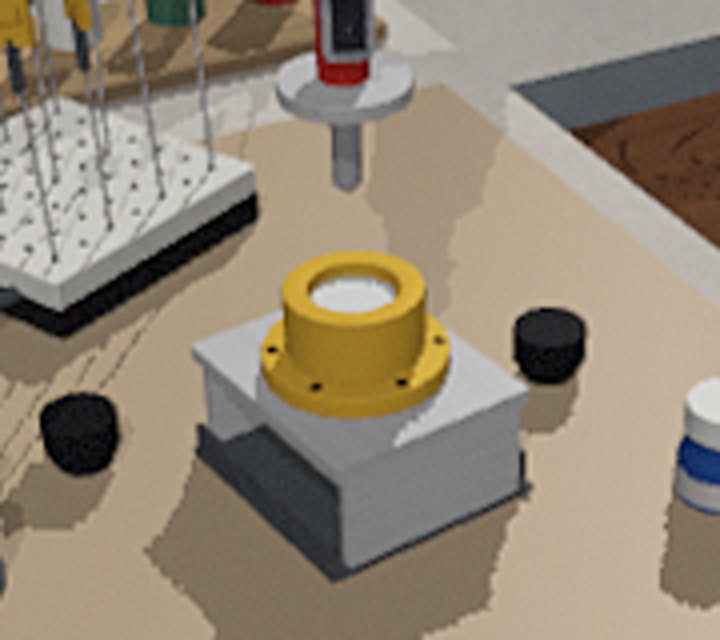

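Seen from the side camera, the collar centre is at (661, 175.5) and the hub centre at (661.6, 178.7). I'll shift y by +2 and lower until the tip is just above the plug.

```bash
python3 -m creep '[[[0,2,-10],[0,0,0],-1],[[0,2,-25],[0,0,0],-1],[[0,2,-40],[0,0,0],-1],[[0,2,-50],[0,0,0],-1],[[0,2,-55],[0,0,0],-1],[[0,2,-55],[0,0,0],-1],[[0,2,-55],[0,0,0],-1]]'; python3 - <<'E'
from h import *
p,d=grab('side','side5');crop(p,80,240,180,360,4,'s5')
E
```

```text
clock: 6.13
position: [662.8, 180.6, 176.6]
ee_rot: [0.41, -0.576, 0.576, -0.411]
contact_force: [0.4, 0.2, -1.8]
gripper_width: 22.7
```

View pics/s5.png

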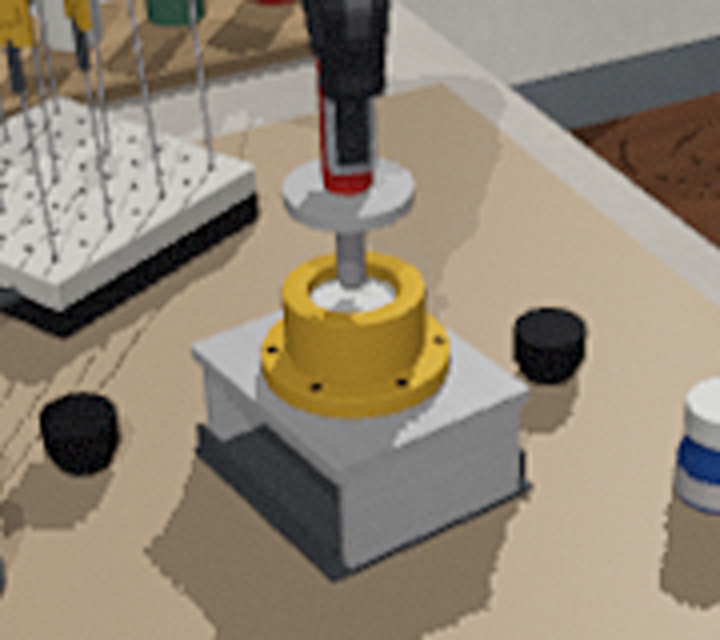

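The tip, at crop (350,280), sits over the middle of the plug and inside the bore. Now I push.

```bash
python3 -m creep '[[[0,0,-4],[0,0,0],-1],[[0,0,-8],[0,0,0],-1],[[0,0,-11],[0,0,0],-1],[[0,0,-14],[0,0,0],-1]]'; python3 -m creep '[[[0,0,-3],[0,0,0],-1],[[0,0,-6],[0,0,0],-1],[[0,0,-9],[0,0,0],-1],[[0,0,-12],[0,0,0],-1]]';  python3 -m creep '[[[0,0,-3],[0,0,0],-1],[[0,0,-6],[0,0,0],-1],[[0,0,-9],[0,0,0],-1],[[0,0,-12],[0,0,0],-1],[[0,0,-12],[0,0,0],-1]]'
```

```text
clock: 6.52
position: [665.0, 182.5, 166.3]
ee_rot: [0.408, -0.575, 0.576, -0.414]
contact_force: [0.3, 1.0, 9.1]
gripper_width: 22.2
clock: 6.85
position: [664.9, 182.3, 153.8]
ee_rot: [0.408, -0.575, 0.576, -0.414]
contact_force: [0.6, 2.3, 3.0]
gripper_width: 22.9
clock: 7.27
position: [661.1, 180.1, 135.5]
ee_rot: [-0.412, 0.576, -0.575, 0.408]
contact_force: [0.4, -0.0, -2.1]
gripper_width: 22.6
```

```bash
python3 -m creep '[[[0,0,-2],[0,0,0],-1],[[0,0,-4],[0,0,0],-1],[[0,0,-4],[0,0,0],-1]]'; python3 -m creep '[[[0,0,-1],[0,0,0],-1],[[0,0,-2],[0,0,0],-1],[[0,0,-2],[0,0,0],-1]]';  python3 - <<'E'
from h import *
p,d=grab('side','side6');crop(p,80,240,180,360,4,'s6')
print(arm.read_state()['contact_force'])
E
```

```text
clock: 7.52
position: [662.2, 180.7, 133.5]
ee_rot: [-0.411, 0.576, -0.576, 0.41]
contact_force: [0.1, -0.7, -2.3]
gripper_width: 22.4
clock: 7.77
position: [662.7, 180.9, 133.1]
ee_rot: [0.41, -0.576, 0.576, -0.411]
contact_force: [-1.4, 0.4, 0.5]
gripper_width: 22.8
[-1.28767568  0.62127493  1.66980925]
```

View pics/s6.png

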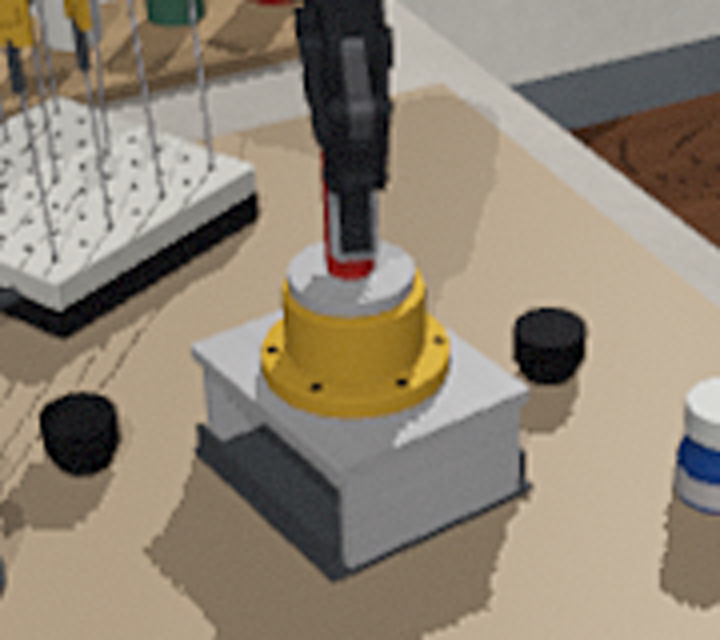

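The collar is down at the rim and the force has gone from -2.3 to about +1 N. I'll press slightly more to confirm it is seated.

```bash
python3 -m creep '[[[0,0,-1],[0,0,0],-1],[[0,0,-2],[0,0,0],-1],[[0,0,-2],[0,0,0],-1]]';  python3 - <<'E'
from h import *
p,d=grab('side','side7');C=cloud('side',d)
crop(p,155,220,225,315,8,'s7')
m=(d>0)&(np.hypot(C[...,0]-662,C[...,1]-179)<30)&(C[...,2]>108)&(C[...,2]<124)&(p.max(-1).astype(int)-p.min(-1)<30)&(p.min(-1)>100)
P=C[m];print(len(P),P.min(0),P.max(0),np.median(P,0)); A=np.c_[P[:,:2]-[662,179],np.ones(len(P))]
t=P[:,2]>np.median(P[:,2])-3;print(np.linalg.lstsq(A[t],P[t,2],rcond=None)[0])
print(arm.read_state()['contact_force'])
E
```

```text
clock: 8.07
position: [662.7, 181.0, 133.0]
ee_rot: [0.41, -0.575, 0.576, -0.411]
contact_force: [-5.3, 0.2, 7.7]
gripper_width: 22.9
357 [632.08991532 149.64744036 108.25947273] [690.97590162 207.77827785 118.59634899] [654.27116567 169.16363317 115.32752299]
[5.30296321e-03 1.04461872e-02 1.15502815e+02]
[-4.69391957  0.07636246  7.43049641]
```

View pics/s7.png

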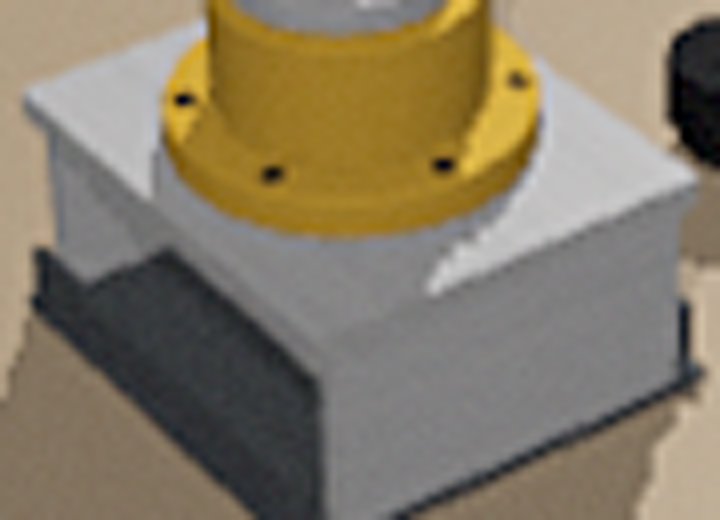

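Seated: pressing gives 7.5 N at an unchanged height, and the collar reads level. I'll relieve the pressure and then open.

```bash
python3 -m creep '[[[0,0,1],[0,0,0],-1],[[0,0,1.5],[0,0,0],-1],[[0,0,1.5],[0,0,0],-1]]'; python3 -m creep '[[[0,0,0],[0,0,0],-0.3],[[0,0,0],[0,0,0],0],[[0,0,0],[0,0,0],0.5],[[0,0,0],[0,0,0],1],[[0,0,0],[0,0,0],1],[[0,0,0],[0,0,0],1],[[0,0,0],[0,0,0],1],[[0,0,0],[0,0,0],1]]'; python3 - <<'E'
from h import *
p,d=grab('side','side8');crop(p,60,240,170,350,3,'s8')
E
```

```text
clock: 8.37
position: [662.6, 181.0, 133.0]
ee_rot: [0.41, -0.575, 0.576, -0.411]
contact_force: [-3.3, 0.9, 5.7]
gripper_width: 22.6
clock: 9.03
position: [662.6, 180.9, 131.7]
ee_rot: [0.411, -0.576, 0.576, -0.411]
contact_force: [-0.4, 0.5, -0.2]
gripper_width: 85.7
```

View pics/s8.png

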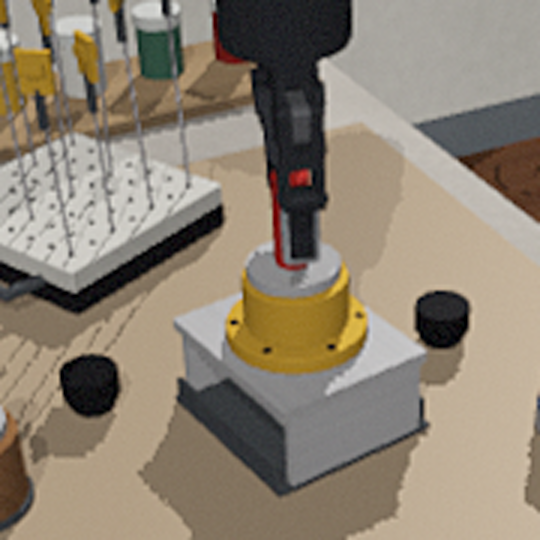

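```bash
python3 -m creep '[[[0,0,15],[0,0,0],1],[[0,0,40],[0,0,0],1],[[0,0,75],[0,0,0],1],[[0,0,110],[0,0,0],1],[[0,0,130],[0,0,0],1],[[-35,-20,130],[0,0,0],1],[[-70,-40,130],[0,0,0],1],[[-105,-60,130],[0,0,0],1],[[-140,-80,130],[0,0,0],1],[[-175,-100,130],[0,0,0],1],[[-200,-130,130],[0,0,0],1],[[-220,-150,130],[0,0,0],1]]'; python3 -m creep '[[[0,-30,0],[0,0,0],1],[[0,-30,0],[0,0,0],1],[[0,-30,0],[0,0,0],1]]'; python3 - <<'E'
from h import *
p,d=grab('side','side9');crop(p,100,230,190,330,5,'s9')
C=cloud('side',d)
p,d=grab('top','top9')
for n in('side','top'):
    z=np.load(f'pics/{n}9.npz');p=z['p'].astype(int);d=z['d'];C=cloud(n,d)
    red=(d>0)&(p[...,0]>110)&(p[...,1]<60)&(p[...,2]<60)&(np.hypot(C[...,0]-662,C[...,1]-179)<40)
    P=C[red];print(n,'red',len(P),P.min(0).round(1),P.max(0).round(1));t=P[P[:,2]>P[:,2].max()-6];print(t.mean(0).round(1))
    m=(d>0)&(np.hypot(C[...,0]-662,C[...,1]-179)<40)&(C[...,2]>108)&(C[...,2]<126)&(p.max(-1)-p.min(-1)<35)&(p.min(-1)>80)
    P=C[m];print('collar',len(P),P.min(0).round(1),P.max(0).round(1))
    b=(d>0)&(p[...,2]>100)&(p[...,0]<80)&(C[...,2]>100)&(C[...,2]<125)
    if b.any():
        c=np.median(C[b],0); w=(np.hypot(C[...,0]-c[0],C[...,1]-c[1])<25)&(p.min(-1)>140)&(C[...,2]>80); print('blue plug z',np.median(C[w],0).round(1))
E
```

```text
clock: 10.08
position: [439.9, 29.3, 262.1]
ee_rot: [-0.411, 0.576, -0.576, 0.411]
contact_force: [0.0, 0.0, 0.2]
gripper_width: 85.6
clock: 10.33
position: [442.3, -0.1, 262.4]
ee_rot: [0.409, -0.576, 0.576, -0.41]
contact_force: [0.5, 0.5, 0.2]
gripper_width: 85.4
side red 343 [649.6 166.4 117.5] [670.2 190.1 176.9]
[660.6 176.7 174.8]
collar 380 [632.2 149.  108.3] [691.8 208.6 124.6]
blue plug z [ 614.8 -162.4  101.4]
top red 88 [653.3 169.3 173.8] [672.8 188.7 181.1]
[663.1 179.2 177.6]
collar 482 [634.3 150.8 111.8] [691.9 208.4 123.2]
blue plug z [ 614.6 -164.3  102.6]
```

View pics/s9.png

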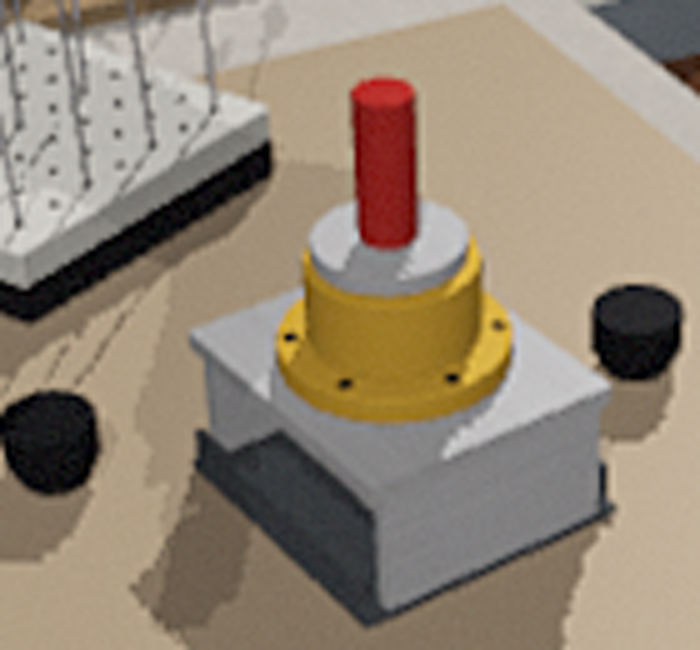

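View pics/top9.png

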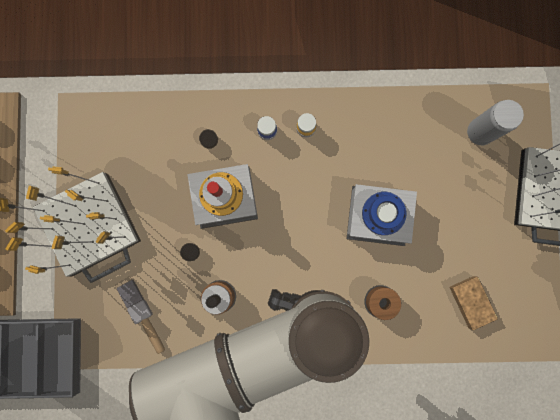

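```bash
python3 - <<'E'
from h import *
a=np.load('pics/side0.npz');z=np.load('pics/side9.npz');C=cloud('side',z['d'])
m=(np.abs(C[...,0]-662)<75)&(np.abs(C[...,1]-179)<80)&(C[...,2]<60)&(z['d']>0)
df=np.abs(z['d']-a['d']);print(m.sum(),(m&(df>8)).sum())
Q=C[m&(df>8)];print(Q[:15].round())
p=z['p'][170:235,220:320];p=np.clip(p.astype(float)*2.2,0,255).astype('u1');crop(p,0,65,0,100,7,'bright')
E
```

```text
2862 10
[[608. 230.  33.]
 [684. 116.  58.]
 [595. 256.  -4.]
 [693. 117.  42.]
 [703. 120.  27.]
 [713. 121.  23.]
 [632. 108.  55.]
 [592. 147.  -2.]
 [613. 110.  12.]
 [612. 104.  -3.]]
```

View pics/bright.png

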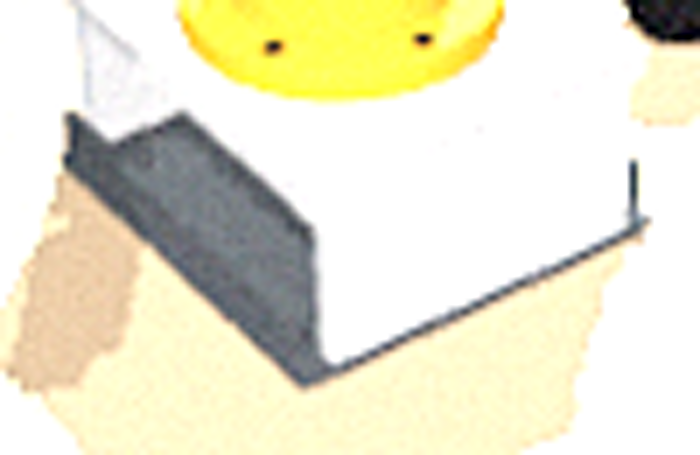

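The part of the tray floor the camera can see is empty. The plug's place under the bore is hidden, and nothing white lies outside the stand. The force trace and the rod tip at 65 mm both say it passed the detents, so I'm handing in.

```bash
python3 -c "
from bench import arm
print(arm.job_done(), arm.read_state()['clock'])"
```

```text
the job is handed in; nothing more can be done
the job is handed in; nothing more can be done
```

I pushed the yellow hub's plug through with the red-handled rod, let go, and left the rod standing in the hub. The job went in at about 10.4 s. I never saw the plug lying in the tray, so that part is inferred.

- **Plug:** The push force rose to about 9 N, then fell away before the collar touched down. With the collar seated, the rod tip is at 65 mm, below the 78 mm detents. The area under the bore is hidden from both cameras. The part of the tray floor that shows is empty, and nothing white lies outside the stand.
- **Rod:** It stands upright on the hub's axis, to within the 2 mm calibration. The collar rests on the rim; pressing it gave 7.5 N with no further travel. The handle top reads 177 to 178 mm, which matches the expected 178.
- **Blue hub:** Its plug top still reads 101 to 103 mm. The yellow plug read the same while seated, so the blue plug has not moved.
- **Rest of the scene:** The arm is clear and touching nothing. The black-handled tool and the two black look-alike plugs were not touched.

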